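Hold the nut grinder's lid on pulse

TASK

Swing the yellow work lamp to the left, well clear of the nut grinder, then fit the blue bayonet lid into the grinder's bowl with its lugs through the two slots until it sits fully down on the collar. Twist it clockwise (seen from above) against the spring to the green pulse mark, half-way to the red mark where the lock would click, never into the lock, and finish while still gripping the lid and holding it at the green mark. Leave the other things on the table where they are.

Things in the scene. Friction and masses are not known exactly. Their poses are not given: they have to be found in the camera images.
- grinder: Nut grinder, fixed: white housing 170 x 150 x 75 mm, on it a steel bowl 124 mm across with a white bayonet collar 142 mm across, top 140 mm above the table. Origin: centre of the underside, on the bowl's axis; z up. Collar flange: opening 94 mm across, 8 mm thick, with two slots about 19 mm wide on the grinder's +x and -x axis, reaching 116 mm across (the lid fits either way round).
- seat (a point): Point on the bowl's axis 120 mm above the table where the lid's origin lies when the lid is fully seated; axes as the grinder's. A lid that rests on its lugs on top of the flange is 20 mm too high.
- green_mark (a point): Green pulse mark on the collar's top, 65 mm from the bowl's axis. Seen from above, from each slot (black mark beside it) the green mark lies 0.70 rad (40 degrees) clockwise, the red lock mark 1.40 rad (80 degrees) clockwise; there are two of each, opposite one another. This point is the one that belongs to the +x slot.
- switch (a joint): Orange sprung ring under the flange, rad: 0 at rest, grows clockwise (from above) as the lid's lugs push its two dogs, which they meet after about 0.08 rad of twist: about 0.62 with the lid at the green mark. Takes 0.03 N m at 0, 0.12 N m at 0.62; springs back with the lid if let go. The lock takes hold beyond 1.15; end stop 1.4.
- lid: Loose bayonet lid, 130 to 210 g, upright on the board. Origin: centre of its underside; z up. Grey plug 88 mm across, 20 high; two lugs along the lid's x axis, 14 mm wide, 8 high from the underside, 108 over their ends; blue cap 112 mm across, 20 to 28 mm above the origin, white stripes over the lugs; bar handle along x, 60 long, 16 thick, top at 64. Seated, the lugs clear the flange by 4 mm.
- lid_grip (a point): Middle of the bar handle, 52 mm above the lid's underside, 24 mm above its cap: pinch the bar here across the lid's y axis. Axes as the lid's.
- lamp (a joint): Hinge of the yellow swing-arm lamp, rad: about 0 with the head over the grinder's bowl, grows as the head swings to the robot's left (clockwise from above about the lamp's post), from -0.25 to 1.7; stays where it is left (about 0.12 N m friction).
- lamp_knob (a point): Grip point on the upright black round knob (18 mm across, 42 mm tall) on top of the lamp's round head (86 mm across, its underside about 207 mm and its top 230 mm above the table). The point is 255 mm above the table, 190 mm from the post's axis.
- lamp_hinge (a point): Point on the axis of the lamp's post, 255 mm above the table, behind the grinder; the post stands on a disc 84 mm across.
- board: White plastic board, fixed, 200 x 200 x 12 mm, on which the lid starts. Origin: centre of its underside.
- jar_left: Bystander: green glass jar, 64 mm across, 110 mm tall, left of the grinder. Origin at its underside.
- jar_right: Bystander: amber glass jar, 60 mm across, 100 mm tall, behind the board. Origin at its underside.
- spatula: Bystander: spatula lying to the left of the grinder.
- brush: Bystander: pastry brush lying to the right of the board.
- cup: Bystander: steel cup, 76 mm across, 85 mm tall, right of the board. Origin at its underside.
- pot_cover: Bystander: plain aluminium pot cover, 90 mm across, with a round knob, left of the grinder; not the grinder's lid.
Not all that is in view belongs to the job. Of the things like the lid, leave any that is pink; of the rest the larger one is meant.

How it is judged:
By the outcome, as a careful person would: the job done as asked, in the order asked, and still so for the second after the job is handed in, while the arm keeps its last pose, push and grip.
It also fails if it takes over 59 s, if anything falls off the work surface, if the arm or the gripper's body presses on something with over 40 N, if the wrist force passes 120 N, or if a joint passes its speed limit or range.

ROBOT

A 6-joint arm with a two-finger parallel gripper is mounted at the origin on the work surface. World frame = base frame: x ahead of the robot, y to its left, z up, the work surface at z = 0. Lengths are in m, angles in degrees, forces in N, time in s.
With the tool pointing down it reaches from about 0.25 to 0.725 m from the base axis. Payload 9.7 kg.
Tool frame: the origin (TCP) lies at the very end of the fingers, on their centre line; the grasp point (between the pads) lies 19 mm behind it (bot.grip_depth is the distance from the TCP to the grasp point, in m); z points along the fingers, y is the direction in which the jaws open and shut (so a half turn about z gives the same grasp; the last joint's range is limited). The gripper opens to 85 mm and grips with 20 to 120 N. Pads are 22 mm wide; open, the fingers measure 114 mm over their backs; the gripper's body (76 mm by 85 mm) begins 54 mm behind the grasp point. The pads swing forward as they close: fully open they stand 13 mm farther back than shut.
Start: joints at [65.89, 4.979, 10.078, 95.1, 0, 90], TCP at [0.225, 0.502, 0.231] pointing down, gripper open.
Joint ranges: [-179.16, 179.16], [-48.56, 103.87], [-65.8, 70.77], [-126.05, 130.52], [-82.76, 87.17], [-180, 180]. Speed limits (degrees/s): [127.2, 127.2, 147.25, 180, 180, 180].

INTERFACE

Orientations are given as [roll, pitch, yaw] about the fixed x, y, z axes, in that order (R = Rz(yaw) Ry(pitch) Rx(roll)).
In Python, from workcell import bot, viewer gives the robot as it stands.
- The arm moves only by the tool arm_command, never from a script. Its argument "motion" is a list of rows, each a list of 3 entries, a list of its own where there are three numbers: the opening, from 0 (shut) to 1 (fully open), then the shift along the tool's x, y, z in units of 60 mm (1.0 is 60 mm), then the turn, a rotation vector about the tool's x, y, z in units of 6 degrees (1.0 is 6 degrees). A call has 1 to 12 rows; each row shifts and turns the commanded pose from where the row before left it, along the tool's axes as they then stand; what a row does not reach is not made up. A row lasts 1/8 s, in which the tool goes at most 62.5 mm and 10.7 degrees, less where a joint would pass 70% of its speed; a pose out of reach is approached as far as the arm can. A call is refused whole if a number of a shift passes 1 or a number of a turn 1, either way. A call with a gripper value outside its range is refused whole. The fingers move at their own pace and stop on an object; "newtons" is the grip in N (left out, the last holds). Time passes only in rows, so rows that do not move let the fingers close. It gives the time, the measured TCP pose, the force and the opening at its end, in the units of the state.
- bot.get_obs(): the state, without advancing time (a new reading comes with each control period).
- viewer.camera(name): name is "scene" or "top"; returns the picture (420x560x3 uint8, blue, green, red); there is no depth.
- viewer.calibration(name): a dict with "fx", "fy", "cx", "cy" (pixels), "T" (4x4, takes a point from camera to world coordinates). Camera axes: x right, y down, z forward; pixel columns grow to the right and rows downward; lengths in m; the calibration is good to about 2 mm. A picture is of the moment at which its call begins. calibration takes no time and is no camera call.
- bot.job_done(): hands the job in, once; it reports no verdict.
The state is a dict: "time": time; "q": joint angles; "qd": joint speeds; "joint_efforts": joint torques, N m; "ee_pos": TCP position; "tcp_rot": TCP orientation; "wrist_force": force on the tool from outside, world axes, zero at the start; "torque": the same for the moment, N m; "opening": finger opening in m.
Only numpy, scipy, OpenCV 4.12 (cv2) and the standard library are available. Lean on these libraries where they do the work, as an engineer would, in place of code of your own. Each camera call takes 0.05 s, during which the arm holds its last target.

## Working session

There is one attempt and no reset: what is moved stays moved. The work goes in short steps, Python scripts to look and compute and a tool call to move; the robot and the scene stay as the last step left them, time stands still between calls to the robot, and variables do not carry over. Pictures are saved under pics/ and viewed, and the job is handed in when it is done.

Besides the shell and the picture viewer there is one more tool, called in YAML: its name, and indented under it one key for each argument. arm_command: Moves the arm, as the interface text tells. Its arguments: {"type":"object","properties":{"motion":{"type":"array"},"newtons":{"type":"number"}},"required":["motion"]}

```bash
mkdir -p pics; ls; python3 - <<'E'
from workcell import bot, viewer
import cv2, numpy as np
print(bot.get_obs(), bot.grip_depth)
for n in("scene","top"):
    im=viewer.camera(n); cv2.imwrite(f"pics/{n}0.png",im)
    c=viewer.calibration(n); print(n,c["fx"],c["fy"],c["cx"],c["cy"],np.round(c["T"],4).tolist())
E
```

```text
pics
{'time': 0.0, 'q': array([6.58904663e+01, 5.01186377e+00, 1.00338493e+01, 9.50990713e+01,
       1.70116589e-03, 9.00006729e+01]), 'qd': array([-0.2047881 , -0.01650031, -0.00174173,  0.04344259,  0.0676493 ,
        0.02031442]), 'joint_efforts': array([-4.83981130e-04, -5.20385492e+01,  4.64803183e+01,  1.64386583e-02,
       -1.01137546e-04, -4.83696880e-06]), 'ee_pos': array([0.22456423, 0.50181631, 0.23057032]), 'tcp_rot': array([-1.79922914e+02, -1.70025909e-03,  1.55889791e+02]), 'wrist_force': array([ 0.53552577,  1.08301718, -0.66043415]), 'torque': array([-0.02049351, -0.05574269,  0.0292885 ]), 'opening': 0.08542870124140893} 0.0187
scene 462.0403412328913 462.0403412328913 276.39521179771407 214.6239860271074 [[0.5303, 0.6023, -0.5966, 1.3179], [0.8477, -0.3884, 0.3614, -0.4627], [-0.0141, -0.6974, -0.7165, 1.0883], [0.0, 0.0, 0.0, 1.0]]
top 495.9061714542184 495.9061714542184 275.59787486785 205.1440263503831 [[0.0164, -0.9952, 0.097, 0.4079], [-0.9998, -0.015, 0.0149, 0.0142], [-0.0134, -0.0972, -0.9952, 1.5386], [0.0, 0.0, 0.0, 1.0]]
```

View pics/scene0.png

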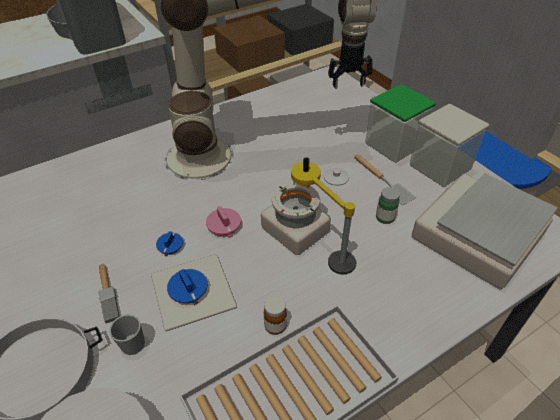

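View pics/top0.png

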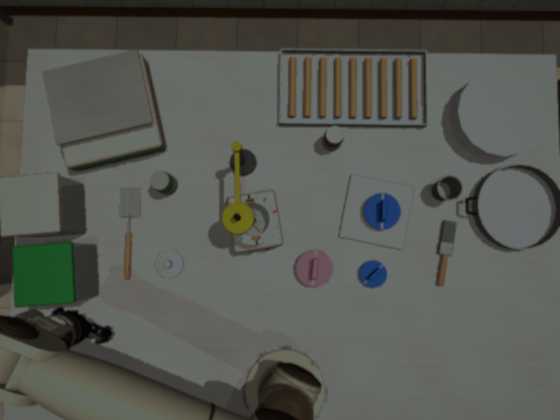

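The scene shows the yellow lamp head over the grinder: top view about (238,216), knob about (237,217), post (238,148). The large blue lid is on the board at about (382,211), with the pink lid and a smaller blue lid as distractors. I'll enlarge these areas next.

```bash
cat > h.py <<'E'
from workcell import bot, viewer
import cv2, numpy as np
def ray(n,u,v,z):
    c=viewer.calibration(n); T=np.array(c["T"])
    d=T[:3,:3]@np.array([(u-c["cx"])/c["fx"],(v-c["cy"])/c["fy"],1.]); o=T[:3,3]
    return o+d*(z-o[2])/d[2]
def proj(n,P):
    c=viewer.calibration(n); T=np.array(c["T"])
    p=T[:3,:3].T@(np.asarray(P,float)-T[:3,3]); return np.array([c["fx"]*p[0]/p[2]+c["cx"],c["fy"]*p[1]/p[2]+c["cy"]])
def crop(im,x0,y0,w,h,s,name,step=10,gamma=0.6):
    c=im[y0:y0+h,x0:x0+w]; c=cv2.resize(c,None,fx=s,fy=s,interpolation=cv2.INTER_CUBIC)
    c=(255*(c/255.)**gamma).astype(np.uint8)
    for u in range((x0//step+1)*step,x0+w,step):
        cv2.line(c,((u-x0)*s,0),((u-x0)*s,6),(0,0,255),1); cv2.putText(c,str(u),((u-x0)*s-8,16),0,.35,(0,0,255),1)
    for v in range((y0//step+1)*step,y0+h,step):
        cv2.line(c,(0,(v-y0)*s),(6,(v-y0)*s),(0,0,255),1); cv2.putText(c,str(v),(8,(v-y0)*s+4),0,.35,(0,0,255),1)
    cv2.imwrite(f"pics/{name}.png",c)
E
python3 - <<'E'
from h import *
t=cv2.imread("pics/top0.png"); s=cv2.imread("pics/scene0.png")
crop(t,205,135,95,125,5 if 0 else 4,"t_gr"); crop(t,335,165,90,90,6,"t_lid"); crop(s,250,145,120,135,4,"s_gr"); crop(s,140,225,110,105,5,"s_lid")
E
```

```text
(no output)
```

View pics/t_gr.png

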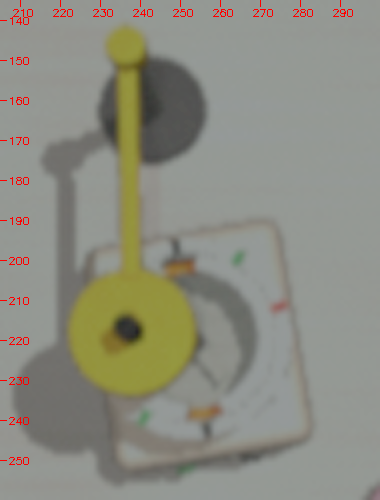

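View pics/t_lid.png

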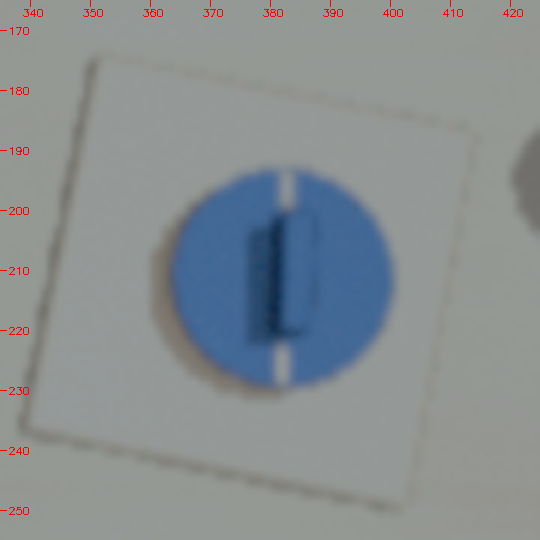

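View pics/s_gr.png

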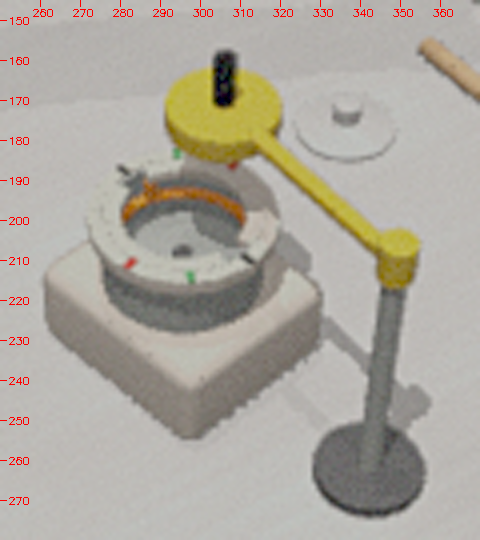

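View pics/s_lid.png

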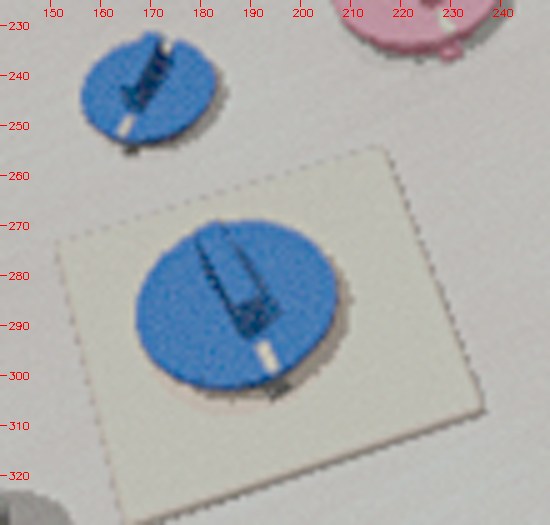

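```bash
python3 - <<'E'
from h import *
p=lambda *a: print(a[-1], np.round(a[0],4))
p(ray("top",236.7,217,.265),"knob top")
p(ray("scene",306,165,.253),"knob scene")
p(ray("scene",306,158,.272),"knob top scene")
p(ray("top",236.5,147,.255),"hinge top")
p(ray("scene",348.5,241-7,.255),"x")
p(ray("top",243,162,.006),"post base top"); p(ray("scene",342.5,262,.008),"base scene")
# grinder: slots black marks
p(ray("top",248.5,195,.14),"blackfar"); p(ray("top",257,232,.14),"blacknear")
# red/green
p(ray("top",264.5,200,.14),"green far"); p(ray("top",240.5,239.5,.14),"green near")
p(ray("top",274.5,212,.14),"red"); 
for k,u in dict(black1=(281,187.5),black2=(311.5,209),green1=(294,183.5),green2=(297.5,214),red1=(308,186),red2=(282.5,211)).items(): p(ray("scene",*u,.14),k+" scene")
# lid
p(ray("top",383.2,210.8,.04),"lid cap top"); p(ray("scene",187,287,.04),"lid cap scene")
a=ray("top",383,196,.04);b=ray("top",382,226,.04); p(a,"s1");p(b,"s2"); print(np.degrees(np.arctan2(*(a-b)[1::-1])))
# handle top edges: corners
for u in ((382,200),(387,200),(386,220.5),(381,221)): p(ray("top",*u,.076),"h")
# board
c=[(351,174.5),(414,187),(403,249.5),(339.5,236)]
for u in c:p(ray("top",*u,.012),"bd")
E
```

```text
knob top [0.4998 0.133  0.265 ]
knob scene [0.5024 0.1319 0.253 ]
knob top scene [0.4958 0.1357 0.272 ]
hinge top [0.6853 0.1389 0.255 ]
x [0.7735 0.0691 0.255 ]
post base top [0.6916 0.1415 0.006 ]
base scene [0.6903 0.1428 0.008 ]
blackfar [0.572  0.1126 0.14  ]
blacknear [0.4673 0.0863 0.14  ]
green far [0.5584 0.0668 0.14  ]
green near [0.4454 0.1324 0.14  ]
red [0.5246 0.0379 0.14  ]
black1 scene [0.4384 0.0883 0.14  ]
black2 scene [0.5641 0.113  0.14  ]
green1 scene [0.4447 0.1314 0.14  ]
green2 scene [0.559  0.0677 0.14  ]
red1 scene [0.4774 0.1609 0.14  ]
red2 scene [0.5255 0.0381 0.14  ]
lid cap top [ 0.5417 -0.2891  0.04  ]
lid cap scene [ 0.5475 -0.2888  0.04  ]
s1 [ 0.5867 -0.2887  0.04  ]
s2 [ 0.4956 -0.2853  0.04  ]
-2.152248418760438
h [ 0.5705 -0.2784  0.076 ]
h [ 0.5707 -0.2932  0.076 ]
h [ 0.5099 -0.2899  0.076 ]
h [ 0.5082 -0.2752  0.076 ]
bd [ 0.6558 -0.1956  0.012 ]
bd [ 0.6195 -0.3901  0.012 ]
bd [ 0.4264 -0.3546  0.012 ]
bd [ 0.4645 -0.1607  0.012 ]
```

arm_command:
  motion:
    - [1,[0,0,-0.3],[0,0,-0.75]]
    - [1,[0,0,-0.3],[0,0,-0.75]]
    - [1,[0,0,-0.3],[0,0,-0.75]]
    - [1,[0,0,-0.3],[0,0,-0.75]]
    - [1,[0,0,-0.3],[0,0,-0.75]]
    - [1,[0,0,-0.3],[0,0,-0.75]]
    - [1,[-0.35,-0.53,0],[0,0,0]]
    - [1,[-0.35,-0.53,0],[0,0,0]]
    - [1,[-0.35,-0.53,0],[0,0,0]]
    - [1,[-0.35,-0.53,0],[0,0,0]]
    - [1,[-0.35,-0.53,0],[0,0,0]]
    - [1,[-0.35,-0.53,0],[0,0,0]]
  newtons: 30

```text
time: 1.6
ee_pos: [0.3607, 0.3167, 0.339]
tcp_rot: [-180.0, -0.0, -177.1]
wrist_force: [0.6, -0.5, 0.9]
opening: 0.0856
```

arm_command:
  motion:
    - [1,[-0.36,-0.53,0],[0,0,0]]
    - [1,[-0.36,-0.53,0],[0,0,0]]
    - [1,[-0.36,-0.53,0],[0,0,0]]
    - [1,[-0.36,-0.53,0],[0,0,0]]
    - [1,[-0.36,-0.53,0],[0,0,0]]
    - [1,[-0.36,-0.53,0],[0,0,0]]
    - [1,[0,0,0],[0,0,0]]
    - [1,[0,0,0.3],[0,0,0]]
    - [1,[0,0,0.3],[0,0,0]]

```text
time: 2.72
ee_pos: [0.499, 0.1342, 0.3027]
tcp_rot: [180.0, -0.0, -177.1]
wrist_force: [-0.2, 0.3, -0.0]
opening: 0.0856
```

```bash
python3 - <<'E'
from h import *
t=viewer.camera("top"); s=viewer.camera("scene")
crop(s,250,60,150,140,4,"s1"); crop(t,180,130,120,140,4,"t1")
E
```

```text
(no output)
```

View pics/s1.png

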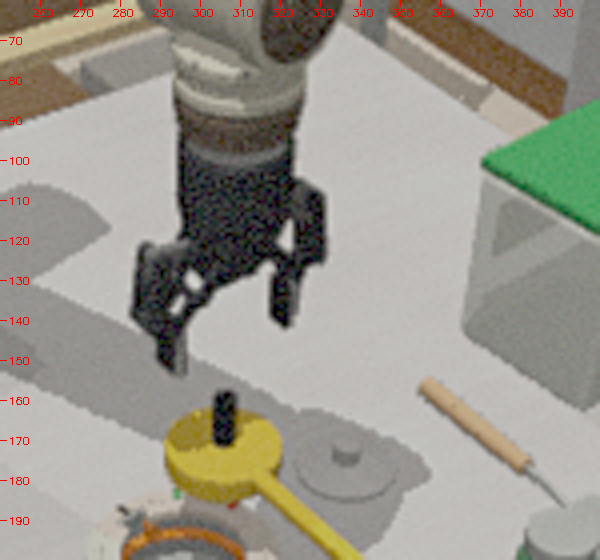

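The open jaws straddle the knob: fingers at (295,152) and (321,141), knob at (306,165). Next I go down and close.

arm_command:
  motion:
    - [1,[0,0,0.35],[0,0,0]]
    - [1,[0,0,0.35],[0,0,0]]
    - [1,[0,0,0.35],[0,0,0]]
    - [0.1,[0,0,0],[0,0,0]]
    - [0.1,[0,0,0],[0,0,0]]
    - [0.1,[0,0,0],[0,0,0]]
    - [0.1,[0,0,0],[0,0,0]]
    - [0.1,[0,0,0],[0,0,0]]
    - [0.1,[0,0,0],[0,0,0]]
  newtons: 30

```text
time: 3.95
ee_pos: [0.4994, 0.1339, 0.2412]
tcp_rot: [180.0, 0.1, -177.1]
wrist_force: [0.1, 0.9, 5.7]
opening: 0.017
```

arm_command:
  motion:
    - [0.1,[-0.016,0.315,0],[0,0,0.95]]
    - [0.1,[-0.016,0.315,0],[0,0,0.95]]
    - [0.1,[-0.016,0.315,0],[0,0,0.95]]
    - [0.1,[-0.016,0.315,0],[0,0,0.95]]
    - [0.1,[-0.016,0.315,0],[0,0,0.95]]
    - [0.1,[-0.016,0.315,0],[0,0,0.95]]

```text
time: 4.7
ee_pos: [0.5284, 0.2421, 0.2412]
tcp_rot: [179.9, 0.2, 148.5]
wrist_force: [10.5, -7.0, 5.4]
opening: 0.0172
```

arm_command:
  motion:
    - [0.1,[-0.016,0.315,0],[0,0,0.95]]
    - [0.1,[-0.016,0.315,0],[0,0,0.95]]
    - [0.1,[-0.016,0.315,0],[0,0,0.95]]
    - [0.1,[-0.016,0.315,0],[0,0,0.95]]
    - [0.1,[-0.016,0.315,0],[0,0,0.95]]
    - [0.1,[-0.016,0.315,0],[0,0,0.95]]
    - [0.1,[0,0,0],[0,0,0]]

```text
time: 5.58
ee_pos: [0.6127, 0.3149, 0.241]
tcp_rot: [179.9, 0.2, 114.3]
wrist_force: [4.4, -9.1, 6.0]
opening: 0.0169
```

arm_command:
  motion:
    - [1,[0,0,0],[0,0,0]]
    - [1,[0,0,0],[0,0,0]]
    - [1,[0,0,0],[0,0,0]]
    - [1,[0,0,-0.4],[0,0,0]]
    - [1,[0,0,-0.4],[0,0,0]]
    - [1,[0,0,-0.4],[0,0,0]]
    - [1,[0,0,-0.4],[0,0,0]]
    - [1,[0,0,0],[0,0,0]]

```text
time: 6.58
ee_pos: [0.6109, 0.3168, 0.3378]
tcp_rot: [179.8, -0.0, 114.5]
wrist_force: [0.5, -0.8, 0.3]
opening: 0.0856
```

```bash
python3 - <<'E'
from h import *
t=viewer.camera("top"); s=viewer.camera("scene")
cv2.imwrite("pics/s2f.png",s);cv2.imwrite("pics/t2f.png",t)
crop(s,255,165,80,75,8,"s2",5); crop(t,215,180,80,80,7,"t2",5)
E
```

```text
(no output)
```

View pics/s2f.png

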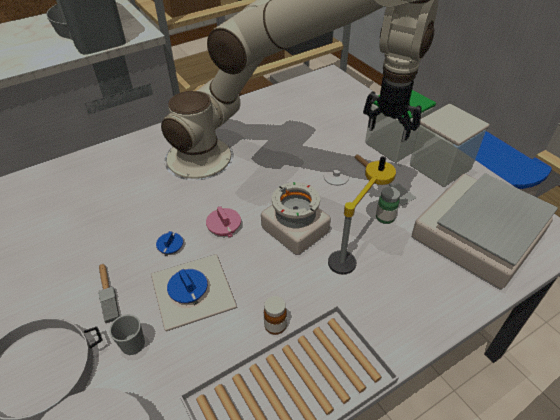

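View pics/s2.png

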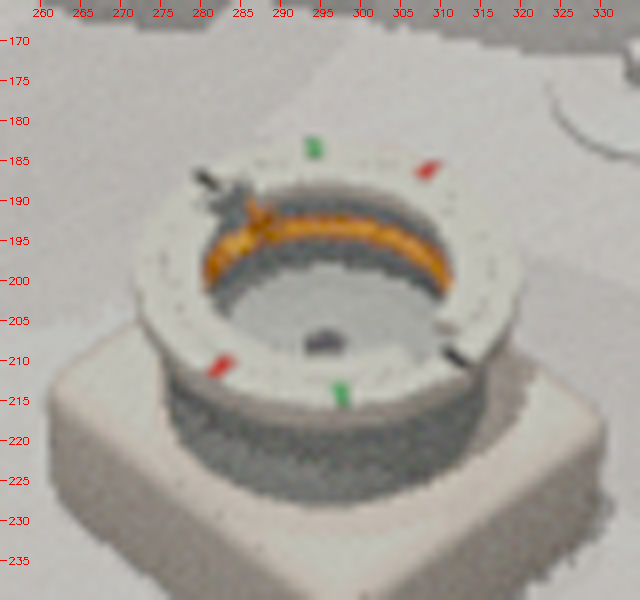

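View pics/t2.png

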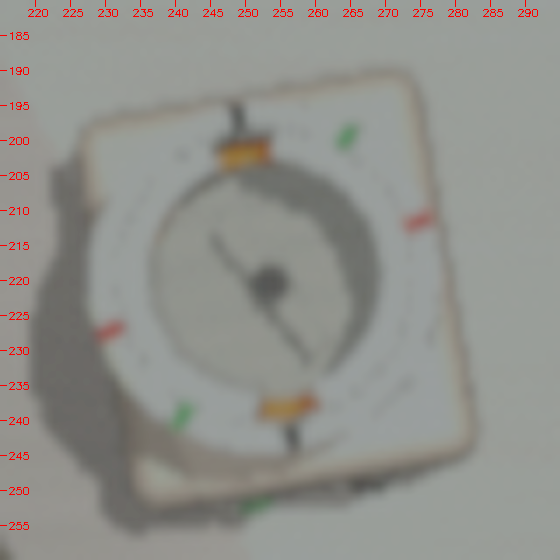

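```bash
cat > fit.py <<'E'
from h import *
from scipy.optimize import least_squares
S=[(280.7,187.3,180,0),(311.5,209.3,0,0),(294,183.4,140,1),(297.5,214,-40,1),(308,186.2,100,1),(282.3,210.7,-80,1)]
T=[(248.7,196.8,0,0),(256.5,242.3,180,0),(264.3,199.5,-40,1),(240.5,239.5,140,1),(274.5,211.5,-80,1),(230.5,227,100,1)]
def res(p,sets):
    r=[]
    for n,M in sets:
        for u,v,a,_ in M:
            th=p[2]+np.radians(a); R=.065 if _ else p[3]
            r+=list(proj(n,[p[0]+R*np.cos(th),p[1]+R*np.sin(th),.14])-(u,v))
    return np.array(r)
for nm,sets in dict(both=[("scene",S),("top",T)],s=[("scene",S)],t=[("top",T)]).items():
    o=least_squares(res,[.5,.1,.19,.065],args=(sets,),loss="soft_l1"); print(nm,np.round(o.x[:2],4),np.degrees(o.x[2]).round(2),o.x[3].round(4),np.round(o.fun if 0 else res(o.x,sets),1))
E
python3 fit.py
python3 - <<'E'
from h import *
# blue segmentation of lid
for n,box in (("top",(360,185,410,235)),("scene",(160,262,215,310))):
    im=cv2.imread("pics/%s2f.png"%n[0]); x0,y0,x1,y1=box; c=im[y0:y1,x0:x1].astype(int)
    m=((c[...,0]-c[...,2])>40).astype(np.uint8); m=cv2.morphologyEx(m,cv2.MORPH_CLOSE,np.ones((7,7)))
    k=max(cv2.findContours(m,0,1)[0],key=cv2.contourArea); e=cv2.fitEllipse(cv2.convexHull(k)); u=(e[0][0]+x0,e[0][1]+y0)
    print(n,u,e[1],ray(n,*u,.038).round(4), ray(n,*u,.040).round(4))
t=cv2.imread("pics/t2f.png"); s=cv2.imread("pics/s2f.png")
crop(t,357,185,52,50,12,"t_l2",5); crop(s,155,260,60,50,12,"s_l2",5)
E
```

```text
both [0.5023 0.0996] 10.62 0.0653 [ 0.   0.2  0.1  0.4  0.2  0.3 -0.  -0.   0.2  0.2  0.3  0.1  0.1  0.1
 -0.2  0.1 -0.1  0.3  0.3 -0.1 -0.3  0.3  0.4  0.3]
s [0.5013 0.0997] 10.74 0.0651 [-0.1  0.1 -0.1  0.1 -0.   0.1 -0.1 -0.2  0.1  0.   0.2 -0. ]
t [0.5028 0.0997] 10.56 0.0655 [ 0.1 -0.1 -0.2 -0.  -0.1  0.1  0.3 -0.3 -0.3  0.2  0.3  0.1]
top (381.7866039276123, 210.80635833740234) (35.614288330078125, 36.441837310791016) [ 0.5418 -0.2852  0.038 ] [ 0.5416 -0.2849  0.04  ]
scene (186.65406227111816, 285.3504943847656) (33.06842041015625, 40.53231430053711) [ 0.5404 -0.287   0.038 ] [ 0.5419 -0.2873  0.04  ]
```

View pics/t_l2.png

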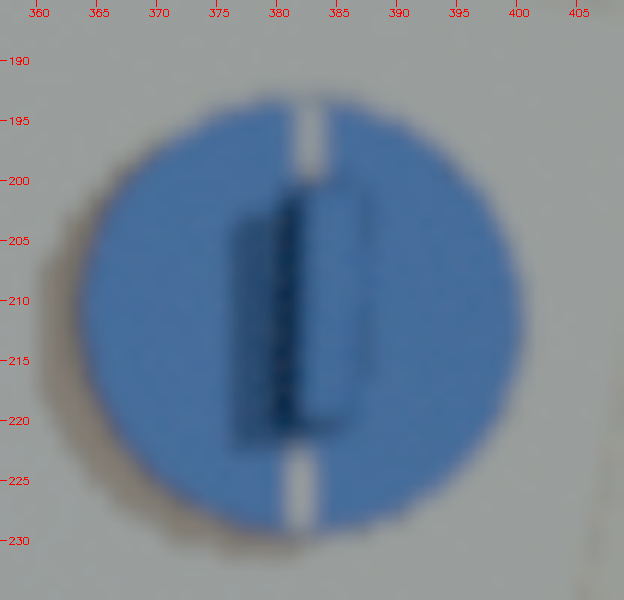

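View pics/s_l2.png

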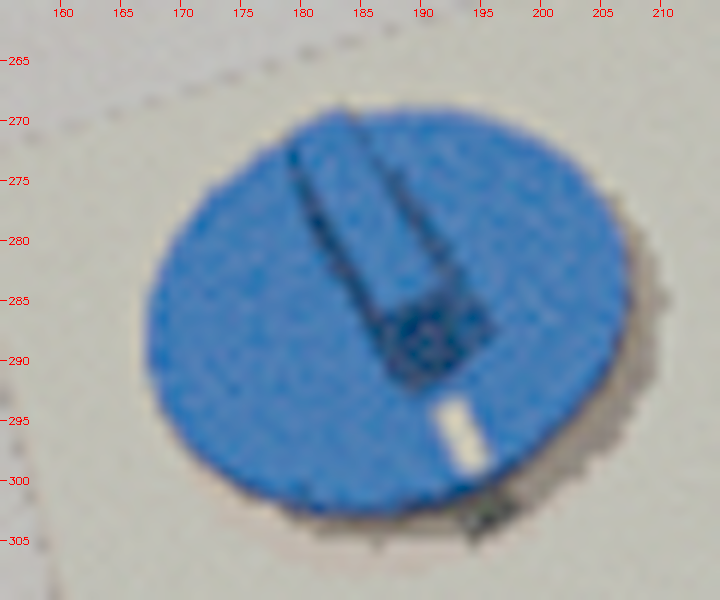

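Lamp head now sits at scene (380,170), well left of the grinder. Grinder axis fits at (0.502, 0.0997), slot yaw 10.6°; lid centre at (0.5415, −0.2865), yaw about −2°. Both heights and sizes agree with what is given.

arm_command:
  motion:
    - [1,[-0.72,-0.435,0],[0,0,0]]
    - [1,[-0.72,-0.435,0],[0,0,0]]
    - [1,[-0.72,-0.435,0],[0,0,0]]
    - [1,[-0.72,-0.435,0],[0,0,0]]
    - [1,[-0.72,-0.435,0],[0,0,0]]
    - [1,[-0.72,-0.435,0],[0,0,0]]
    - [1,[-0.72,-0.435,0],[0,0,0]]
    - [1,[-0.72,-0.435,0],[0,0,0]]
    - [1,[-0.72,-0.435,0],[0,0,0]]
    - [1,[-0.72,-0.435,0],[0,0,0]]
    - [1,[-0.72,-0.435,0],[0,0,0]]
    - [1,[-0.72,-0.435,0],[0,0,0]]

```text
time: 8.18
ee_pos: [0.5396, -0.2865, 0.3349]
tcp_rot: [-179.9, -0.1, 114.5]
wrist_force: [0.7, 0.0, -0.8]
opening: 0.0854
```

arm_command:
  motion:
    - [1,[0,0,0],[0,0,0.97]]
    - [1,[0,0,0],[0,0,0.97]]
    - [1,[0,0,0],[0,0,0.97]]
    - [1,[0,0,0],[0,0,0.97]]
    - [1,[0,0,0],[0,0,0.97]]
    - [1,[0,0,0],[0,0,0.97]]
    - [1,[0,0,0],[0,0,0.97]]
    - [1,[0,0,0],[0,0,0.97]]
    - [1,[0,0,0],[0,0,0.97]]
    - [1,[0,0,0],[0,0,0.97]]
    - [1,[0,0,0],[0,0,0.97]]
    - [1,[0,0,0],[0,0,0.97]]

```text
time: 9.68
ee_pos: [0.54, -0.2849, 0.3347]
tcp_rot: [-179.9, 0.0, 44.5]
wrist_force: [-0.6, 0.1, -0.1]
opening: 0.0856
```

arm_command:
  motion:
    - [1,[0,0,0],[0,0,0.97]]
    - [1,[0,0,0],[0,0,0.97]]
    - [1,[0,0,0],[0,0,0.97]]
    - [1,[0,0,0],[0,0,0.97]]
    - [1,[0,0,0],[0,0,0.97]]
    - [1,[0,0,0],[0,0,0.97]]
    - [1,[0,0,0],[0,0,0.97]]
    - [1,[0,0,0],[0,0,0.97]]
    - [1,[0,0,0],[0,0,0]]

```text
time: 10.8
ee_pos: [0.5401, -0.2849, 0.335]
tcp_rot: [-180.0, 0.1, -1.9]
wrist_force: [-0.4, 0.2, -0.3]
opening: 0.0851
```

arm_command:
  motion:
    - [1,[0.017,0.017,0.8],[0,0,0]]
    - [1,[0,0,0.8],[0,0,0]]
    - [1,[0,0,0.8],[0,0,0]]
    - [1,[0,0,0.8],[0,0,0]]
    - [1,[0,0,0.6],[0,0,0]]
    - [1,[0,0,0],[0,0,0]]

```text
time: 11.55
ee_pos: [0.5394, -0.2851, 0.1048]
tcp_rot: [-179.8, 0.3, -1.8]
wrist_force: [-0.7, -0.0, 0.4]
opening: 0.0852
```

```bash
python3 - <<'E'
from h import *
s=viewer.camera("scene")
crop(s,135,200,110,110,5,"s3")
E
```

```text
(no output)
```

View pics/s3.png

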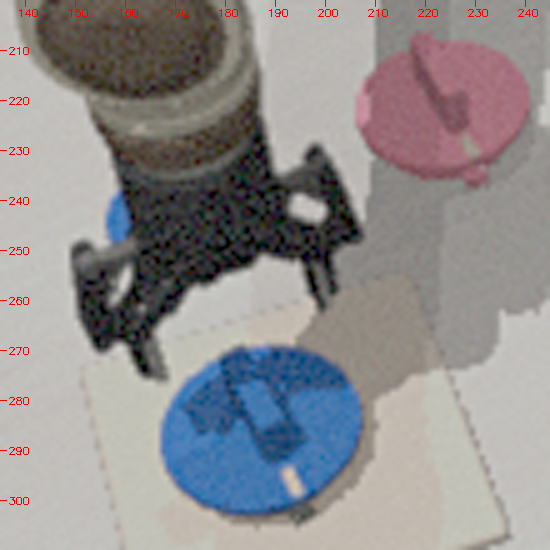

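The fingers at (165,377) and (200,260) straddle the bar handle at (187,280). I lower and grip.

arm_command:
  motion:
    - [1,[0.025,0,0.32],[0,0,0]]
    - [1,[0,0.01,0.32],[0,0,0]]
    - [1,[0,0,0.32],[0,0,0]]
    - [0,[0,0,0],[0,0,0]]
    - [0,[0,0,0],[0,0,0]]
    - [0,[0,0,0],[0,0,0]]
    - [0,[0,0,0],[0,0,0]]
    - [0,[0,0,0],[0,0,0]]
    - [0,[0,0,0],[0,0,0]]
    - [0,[0,0,0],[0,0,0]]
  newtons: 60

```text
time: 12.85
ee_pos: [0.5433, -0.2871, 0.0515]
tcp_rot: [180.0, -0.1, -1.9]
wrist_force: [-0.0, -0.2, 5.3]
opening: 0.0148
```

arm_command:
  motion:
    - [0.4,[0,0,0],[0,0,0]]
    - [0.4,[0,0,0],[0,0,0]]
    - [0.4,[0,0,0.1],[0,0,0]]
    - [0,[0,0,0],[0,0,0]]
    - [0,[0,0,0],[0,0,0]]
    - [0,[0,0,0],[0,0,0]]
    - [0,[0,0,0],[0,0,0]]
    - [0,[0,0,0],[0,0,0]]
  newtons: 60

```text
time: 13.85
ee_pos: [0.5429, -0.2868, 0.0447]
tcp_rot: [-180.0, 0.0, -1.9]
wrist_force: [0.7, 0.4, -2.3]
opening: 0.015
```

arm_command:
  motion:
    - [0,[0,0,-0.4],[0,0,0]]
    - [0,[0,0,-0.7],[0,0,0]]
    - [0,[0,0,-0.7],[0,0,0]]
    - [0,[0,0,-0.7],[0,0,0]]
    - [0,[0,0,-0.7],[0,0,0]]
    - [0,[0,0,0],[0,0,0]]

```text
time: 14.6
ee_pos: [0.5439, -0.2874, 0.2406]
tcp_rot: [179.8, -0.3, -1.9]
wrist_force: [0.5, -0.3, -2.1]
opening: 0.0155
```

```bash
python3 - <<'E'
from h import *
s=viewer.camera("scene")
cv2.imwrite("pics/s4.png",s)
E
```

```text
(no output)
```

View pics/s4.png

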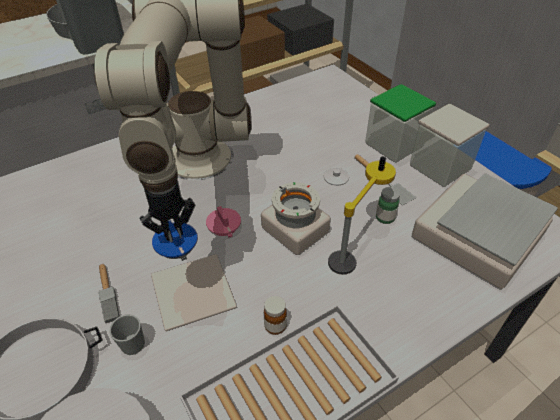

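The lid is off the board and held level under the gripper at about (175,239). Next I carry it over to the grinder.

arm_command:
  motion:
    - [0,[-0.09,-0.64,0],[0,0,0]]
    - [0,[-0.09,-0.64,0],[0,0,0]]
    - [0,[-0.09,-0.64,0],[0,0,0]]
    - [0,[-0.09,-0.64,0],[0,0,0]]
    - [0,[-0.09,-0.64,0],[0,0,0]]
    - [0,[-0.09,-0.64,0],[0,0,0]]
    - [0,[-0.09,-0.64,0],[0,0,0]]
    - [0,[-0.09,-0.64,0],[0,0,0]]
    - [0,[-0.09,-0.64,0],[0,0,0]]
    - [0,[-0.09,-0.64,0],[0,0,-0.7]]
    - [0,[0,0,0],[0,0,-0.7]]
    - [0,[0,0,0],[0,0,-0.7]]

```text
time: 16.15
ee_pos: [0.4986, 0.0576, 0.2381]
tcp_rot: [-178.3, -0.3, 14.2]
wrist_force: [-0.1, -0.6, -2.0]
opening: 0.0149
```

arm_command:
  motion:
    - [0,[0,0,0],[0,0,0]]
    - [0,[0,0,0],[0,0,0]]

```text
time: 16.4
ee_pos: [0.4988, 0.0571, 0.2382]
tcp_rot: [-178.3, -0.3, 13.9]
wrist_force: [0.9, -1.0, -0.6]
opening: 0.0155
```

```bash
python3 - <<'E'
from h import *
s=viewer.camera("scene");t=viewer.camera("top")
cv2.imwrite("pics/s5f.png",s);cv2.imwrite("pics/t5f.png",t)
crop(s,245,120,110,110,5,"s5"); crop(t,205,170,100,95,6,"t5")
o=bot.get_obs(); print(o["ee_pos"],o["tcp_rot"],o["wrist_force"],o["torque"])
E
```

```text
[0.49879277 0.05723035 0.23833338] [-178.27372814   -0.34841558   13.93844044] [-0.13311554 -0.26975775 -1.52444394] [-0.03440946 -0.02583557 -0.01692196]
```

View pics/s5.png

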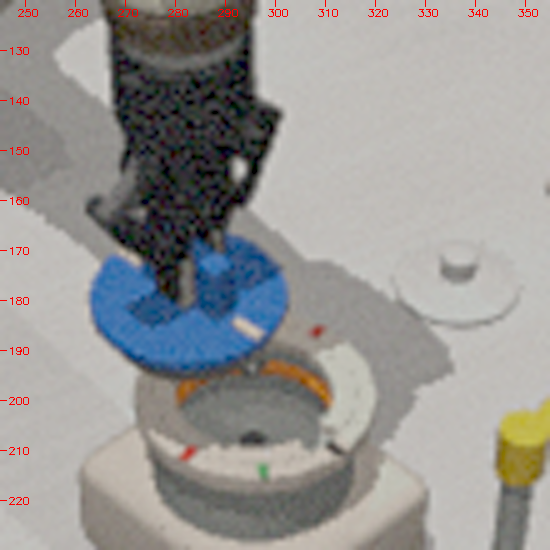

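View pics/t5.png

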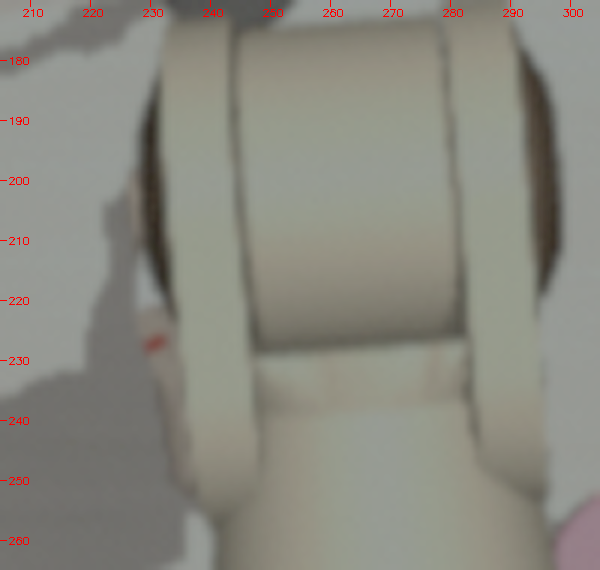

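```bash
cat > plan.py <<'E'
import sys
from h import *
from scipy.spatial.transform import Rotation as R
def plan(x,y,z,yaw):
    o=bot.get_obs(); p=o["ee_pos"]; r=R.from_euler("xyz",o["tcp_rot"],degrees=True)
    g=R.from_euler("xyz",[180,0,yaw],degrees=True)
    print("pos",p.round(4),"rot",o["tcp_rot"].round(2),"F",o["wrist_force"].round(1),"M",o["torque"].round(2))
    print("shift units",(r.inv().apply(np.array([x,y,z])-p)/.06).round(3),"turn units",((r.inv()*g).as_rotvec(degrees=True)/6).round(3))
if __name__=="__main__": plan(*map(float,sys.argv[1:]))
E
python3 plan.py .5023 .0996 .238 10.6; python3 -c "
from workcell import bot;print(bot.get_obs()['q'])"
```

```text
pos [0.4988 0.0572 0.2383] rot [-178.27   -0.35   13.94] F [-0.1 -0.3 -1.5] M [-0.03 -0.03 -0.02]
shift units [ 0.227 -0.671  0.027] turn units [-0.289 -0.05   0.557]
[  5.54717474  -1.54639659   4.1651141   95.61882047   1.75863084
 171.60490778]
```

Joint 6 is at 171.6°, near its 180° limit, which is why that move fell short. The lid fits either way round, so I'll turn it half a turn (yaw 190.6°) first. That also leaves range for the clockwise twist.

arm_command:
  motion:
    - [0,[0,0,0],[-0.29,-0.05,0]]
    - [0,[0,0,0],[0,0,-0.98]]
    - [0,[0,0,0],[0,0,-0.98]]
    - [0,[0,0,0],[0,0,-0.98]]
    - [0,[0,0,0],[0,0,-0.98]]
    - [0,[0,0,0],[0,0,-0.98]]
    - [0,[0,0,0],[0,0,-0.98]]
    - [0,[0,0,0],[0,0,-0.98]]
    - [0,[0,0,0],[0,0,-0.98]]
    - [0,[0,0,0],[0,0,-0.98]]
    - [0,[0,0,0],[0,0,-0.98]]

```text
time: 17.88
ee_pos: [0.4988, 0.0576, 0.2384]
tcp_rot: [179.9, 0.1, 73.0]
wrist_force: [0.5, 0.4, -1.2]
opening: 0.015
```

arm_command:
  motion:
    - [0,[0,0,0],[0,0,-0.98]]
    - [0,[0,0,0],[0,0,-0.98]]
    - [0,[0,0,0],[0,0,-0.98]]
    - [0,[0,0,0],[0,0,-0.98]]
    - [0,[0,0,0],[0,0,-0.98]]
    - [0,[0,0,0],[0,0,-0.98]]
    - [0,[0,0,0],[0,0,-0.98]]
    - [0,[0,0,0],[0,0,-0.98]]
    - [0,[0,0,0],[0,0,-0.98]]
    - [0,[0,0,0],[0,0,-0.98]]

```text
time: 19.12
ee_pos: [0.4988, 0.0575, 0.2384]
tcp_rot: [-180.0, 0.1, 131.8]
wrist_force: [0.1, -0.2, -1.8]
opening: 0.0153
```

arm_command:
  motion:
    - [0,[0,0,0],[0,0,-0.98]]
    - [0,[0,0,0],[0,0,-0.98]]
    - [0,[0,0,0],[0,0,-0.98]]
    - [0,[0,0,0],[0,0,-0.98]]
    - [0,[0,0,0],[0,0,-0.98]]
    - [0,[0,0,0],[0,0,-0.98]]
    - [0,[0,0,0],[0,0,-0.98]]
    - [0,[0,0,0],[0,0,-0.98]]
    - [0,[0,0,0],[0,0,-0.98]]
    - [0,[0,0,0],[0,0,-0.98]]
    - [0,[0,0,0],[0,0,0]]

```text
time: 20.5
ee_pos: [0.4988, 0.0576, 0.2384]
tcp_rot: [-179.9, 0.1, -169.6]
wrist_force: [0.2, 0.2, -0.7]
opening: 0.0153
```

```bash
python3 plan.py .5023 .0996 .22 190.6; python3 -c "
from workcell import bot;print(bot.get_obs()['q'],bot.get_obs()['time'])"
```

```text
pos [0.4988 0.0576 0.2384] rot [-1.7993e+02  6.0000e-02 -1.6961e+02] F [ 0.2  0.2 -0.7] M [-0.01 -0.02 -0.01]
shift units [-0.184  0.678  0.307] turn units [-0.011  0.009 -0.035]
[ 6.62156093e+00 -1.49370084e+00  4.24431820e+00  9.56773135e+01
 -6.15377079e-02 -3.76856076e+00] 20.5
```

arm_command:
  motion:
    - [0,[-0.09,0.34,0.2],[0,0,-0.035]]
    - [0,[-0.09,0.34,0.2],[0,0,0]]
    - [0,[0,0,0],[0,0,0]]
    - [0,[0,0,0],[0,0,0]]

```text
time: 21.0
ee_pos: [0.502, 0.0993, 0.2148]
tcp_rot: [-180.0, 0.1, -169.4]
wrist_force: [0.5, -0.7, -0.8]
opening: 0.0149
```

```bash
python3 plan.py .5023 .0996 .2 190.6;python3 - <<'E'
from h import *
s=viewer.camera("scene");t=viewer.camera("top")
cv2.imwrite("pics/s6f.png",s);cv2.imwrite("pics/t6f.png",t)
crop(s,260,135,75,75,8,"s6",5); crop(t,215,180,80,80,6,"t6")
E
```

```text
pos [0.502  0.0993 0.2148] rot [-1.7995e+02  7.0000e-02 -1.6941e+02] F [ 0.5 -0.7 -0.8] M [-0.01  0.06 -0.02]
shift units [-0.006  0.004  0.247] turn units [-0.008  0.012 -0.002]
```

View pics/s6.png

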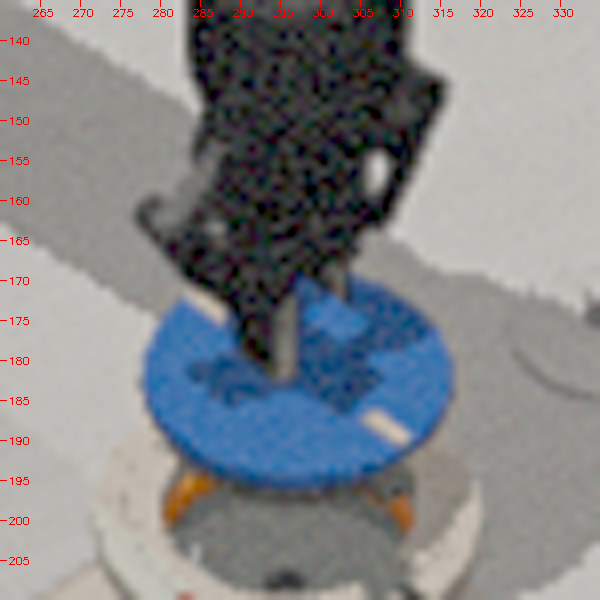

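View pics/t6.png

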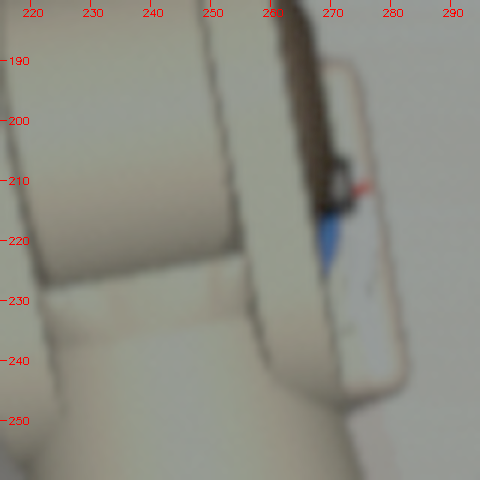

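```bash
python3 - <<'E'
from h import *
from scipy.optimize import least_squares
im=cv2.imread("pics/s6f.png"); x0,y0,x1,y1=268,160,325,205; k=8
c=cv2.resize(im[y0:y1,x0:x1],None,fx=k,fy=k,interpolation=cv2.INTER_CUBIC).astype(int)
m=((c[...,0]-c[...,2])>35).astype(np.uint8)
cnt=max(cv2.findContours(m,0,1)[0],key=cv2.contourArea); h=cv2.convexHull(cnt)[:,0]
H=(h+.5)/k-.5+[x0,y0]
# densify hull lower arc (v>178)
a=np.linspace(0,2*np.pi,720)
zt=.2148-.0327+.028
def outline(cx,cy,dz=0):
    P=[proj("scene",[cx+.056*np.cos(t),cy+.056*np.sin(t),z+dz]) for z in(zt,zt-.008) for t in a]
    return cv2.convexHull(np.array(P,np.float32))
Q=[]
full=cv2.findContours(m,0,cv2.CHAIN_APPROX_NONE)[0]; full=max(full,key=cv2.contourArea)[:,0]
F=(full+.5)/k-.5+[x0,y0]
hull=cv2.convexHull(F.astype(np.float32))
F=[f for f in F if abs(cv2.pointPolygonTest(hull,(float(f[0]),float(f[1])),True))<.4 and (f[1]>176)][::4]
def res(p): 
    o=outline(p[0],p[1]); return [cv2.pointPolygonTest(o,(float(f[0]),float(f[1])),True) for f in F]
o=least_squares(res,[.502,.0996],diff_step=1e-3,loss="soft_l1",f_scale=.3); print(len(F),o.x.round(4),np.std(res(o.x)).round(2),np.mean(res(o.x)).round(2), np.min(F,0),np.max(F,0))
A=ray("scene",311.2,190.5,zt);B=ray("scene",282.3,171.7,zt); print(A.round(4),B.round(4),(A+B)[:2]/2,np.degrees(np.arctan2(*(A-B)[1::-1])),np.linalg.norm(A-B))
E
```

```text
Traceback (most recent call last):
  File "h.py", line 8, in proj
    c=viewer.calibration(n); T=np.array(c["T"])
ValueError: time passes only in moves, steps and waits
```

```bash
sed -i 's/^def ray/from functools import lru_cache\n@lru_cache\ndef cal(n): return viewer.calibration(n)\ndef ray/; s/c=viewer.calibration(n)/c=cal(n)/' h.py
cat > lidfit.py <<'E'
from h import *
import sys
from scipy.optimize import least_squares
def lidfit(f,zt,box,vmin):
    im=cv2.imread(f); x0,y0,x1,y1=box; k=8
    c=cv2.resize(im[y0:y1,x0:x1],None,fx=k,fy=k,interpolation=cv2.INTER_CUBIC).astype(int)
    m=((c[...,0]-c[...,2])>35).astype(np.uint8)
    full=max(cv2.findContours(m,0,cv2.CHAIN_APPROX_NONE)[0],key=cv2.contourArea)[:,0]
    F=(full+.5)/k-.5+[x0,y0]; hull=cv2.convexHull(F.astype(np.float32))
    F=[g for g in F if abs(cv2.pointPolygonTest(hull,(float(g[0]),float(g[1])),True))<.3 and g[1]>vmin][::4]
    a=np.linspace(0,2*np.pi,360)
    def res(p):
        P=[proj("scene",[p[0]+.056*np.cos(t),p[1]+.056*np.sin(t),z]) for z in(zt,zt-.008) for t in a]
        o=cv2.convexHull(np.array(P,np.float32)); return np.array([cv2.pointPolygonTest(o,(float(g[0]),float(g[1])),True) for g in F])
    o=least_squares(res,[.502,.0996],diff_step=1e-2,loss="soft_l1",f_scale=.3); r=res(o.x)
    print(len(F),o.x.round(4),"std",r.std().round(2),"mean",r.mean().round(2),np.min(F,0).round(1),np.max(F,0).round(1))
if __name__=="__main__":
    zt=.2148-.0327+.028
    lidfit("pics/s6f.png",zt,(268,160,325,205),176)
    A=ray("scene",311.2,190.5,zt);B=ray("scene",282.3,171.7,zt); print(A.round(4),B.round(4),(A+B)[:2]/2,np.degrees(np.arctan2(*(A-B)[1::-1])),np.linalg.norm(A-B))
    lidfit("pics/s2f.png",.040,(160,262,215,310),275)
E
python3 lidfit.py
```

```text
118 [0.5003 0.1023] std 0.26 mean 0.16 [277.3 176.1] [316.1 195.6]
[0.5597 0.1117 0.2101] [0.4479 0.0873 0.2101] [0.5038063  0.09948462] 12.297902479888059 0.11434835250387856
148 [ 0.5362 -0.285 ] std 0.29 mean 0.26 [166.6 275.1] [206.8 302.3]
```

arm_command:
  motion:
    - [0,[0.025,0,0.32],[0,0,0]]
    - [0,[0,0,0.32],[0,0,0]]
    - [0,[0,0,0],[0,0,0]]
    - [0,[0,0,0],[0,0,0]]

```text
time: 21.6
ee_pos: [0.5008, 0.099, 0.1771]
tcp_rot: [-180.0, 0.1, -169.4]
wrist_force: [-0.1, 0.2, -1.2]
opening: 0.0154
```

```bash
python3 plan.py .5008 .0996 .152 190.6;python3 - <<'E'
from h import *
s=viewer.camera("scene")
cv2.imwrite("pics/s7f.png",s)
crop(s,260,150,75,75,8,"s7",5)
E
```

```text
pos [0.5008 0.099  0.1771] rot [-1.7998e+02  1.2000e-01 -1.6939e+02] F [-0.1  0.2 -1.2] M [ 0.01 -0.04 -0.03]
shift units [-0.     0.01   0.418] turn units [-0.003  0.021  0.001]
```

View pics/s7.png

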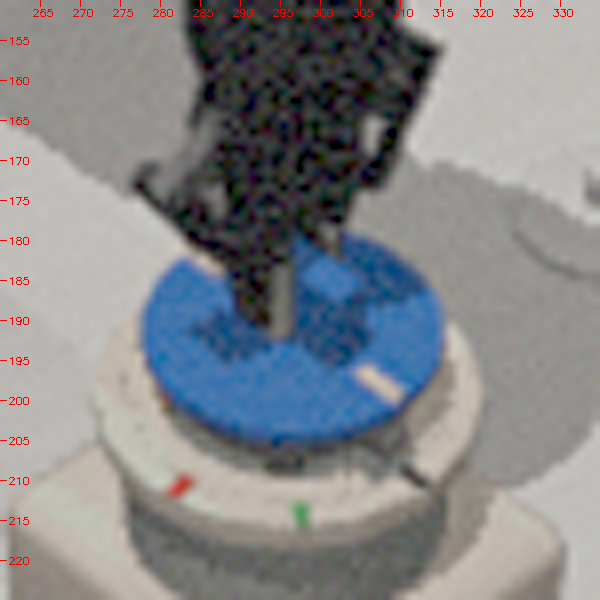

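```bash
python3 - <<'E'
from h import *
z=.1771-.0327+.028
for cx,cy in ((.5023,.0996),(.5013,.0997)):
  for yaw in (10.6,12.6):
    t=np.radians(yaw); d=np.array([np.cos(t),np.sin(t),0])
    print(cx,yaw,"stripe r.056",proj("scene",np.array([cx,cy,z])+.056*d).round(1),"r.03",proj("scene",np.array([cx,cy,z])+.036*d).round(1))
  P=np.array([proj("scene",[cx+.056*np.cos(a),cy+.056*np.sin(a),zz]) for zz in(z,z-.008) for a in np.linspace(0,6.28,200)]); print(P.min(0).round(1),P.max(0).round(1))
E
```

```text
0.5023 10.6 stripe r.056 [309.7 200. ] r.03 [304.7 196.5]
0.5023 12.6 stripe r.056 [310.2 199.6] r.03 [305.  196.3]
[276.7 177.6] [315.2 205.8]
0.5013 10.6 stripe r.056 [309.5 199.8] r.03 [304.6 196.3]
0.5013 12.6 stripe r.056 [310.  199.4] r.03 [304.9 196. ]
[276.6 177.4] [315.1 205.5]
```

Lid, slot mark and outline agree with the predicted seat position to within half a pixel. Now I lower it in small steps, watching the force.

arm_command:
  motion:
    - [0,[0,0.008,0.05],[0,0,0]]
    - [0,[0,0,0.05],[0,0,0]]
    - [0,[0,0,0.05],[0,0,0]]
    - [0,[0,0,0],[0,0,0]]

```text
time: 22.15
ee_pos: [0.5003, 0.0997, 0.1667]
tcp_rot: [-180.0, 0.0, -169.4]
wrist_force: [-0.3, -0.7, -2.3]
opening: 0.0149
```

arm_command:
  motion:
    - [0,[0,0,0.05],[0,0,0]]
    - [0,[0,0,0.05],[0,0,0]]
    - [0,[0,0,0.05],[0,0,0]]
    - [0,[0,0,0.05],[0,0,0]]
    - [0,[0,0,0],[0,0,0]]

```text
time: 22.78
ee_pos: [0.5003, 0.0997, 0.1547]
tcp_rot: [-180.0, 0.0, -169.4]
wrist_force: [-0.4, 0.6, -1.0]
opening: 0.0152
```

arm_command:
  motion:
    - [0,[0,0,0.02],[0,0,0]]
    - [0,[0,0,0.02],[0,0,0]]
    - [0,[0,0,0],[0,0,0]]

```text
time: 23.15
ee_pos: [0.5004, 0.0997, 0.1526]
tcp_rot: [-180.0, 0.1, -169.4]
wrist_force: [-0.9, -0.3, -1.8]
opening: 0.0153
```

arm_command:
  motion:
    - [0,[0,0,0.02],[0,0,0]]
    - [0,[0,0,0],[0,0,0]]

```text
time: 23.4
ee_pos: [0.5005, 0.0997, 0.1518]
tcp_rot: [-180.0, 0.1, -169.4]
wrist_force: [-1.5, 0.6, 1.9]
opening: 0.0152
```

```bash
python3 plan.py .5008 .0996 .152 190.6;python3 - <<'E'
from h import *
s=viewer.camera("scene")
cv2.imwrite("pics/s8f.png",s)
crop(s,260,150,75,75,8,"s8",5)
E
```

```text
pos [0.5005 0.0997 0.1518] rot [-1.7998e+02  9.0000e-02 -1.6936e+02] F [-1.5  0.6  1.9] M [-0.09  0.19  0.01]
shift units [-0.004 -0.003 -0.003] turn units [-0.003  0.015  0.007]
```

View pics/s8.png

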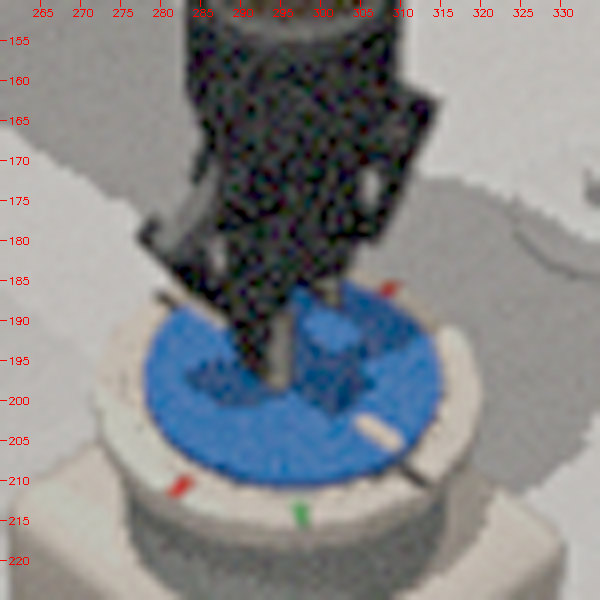

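Seated: TCP z 0.152 gives a lid origin of about 0.120, with contact felt. The stripe at (307,203) lines up with the black slot mark at (311,208). Next I twist clockwise.

arm_command:
  motion:
    - [0,[0,0.002,0.01],[0,0,0.7]]
    - [0,[0,0.002,0],[0,0,0.7]]
    - [0,[0,0.002,0],[0,0,0.7]]
    - [0,[0,0.002,0],[0,0,0.7]]
    - [0,[0,0.002,0],[0,0,0.7]]
    - [0,[0,0.002,0],[0,0,0.7]]
    - [0,[0,0.002,0],[0,0,0.7]]
    - [0,[0,0.002,0],[0,0,0.7]]
    - [0,[0,0,0],[0,0,0]]
  newtons: 80

```text
time: 24.58
ee_pos: [0.5011, 0.1003, 0.1519]
tcp_rot: [180.0, 0.2, 157.0]
wrist_force: [-0.1, -3.2, 5.5]
opening: 0.0147
```

```bash
python3 plan.py .5008 .1005 .152 150.5;python3 - <<'E'
from h import *
s=viewer.camera("scene")
cv2.imwrite("pics/s9f.png",s)
crop(s,260,150,75,75,8,"s9",5)
E
```

```text
pos [0.5011 0.1003 0.1519] rot [179.97   0.18 156.97] F [-0.1 -3.2  5.5] M [-0.61  0.17 -0.15]
shift units [ 0.005  0.001 -0.002] turn units [0.007 0.03  1.078]
```

View pics/s9.png

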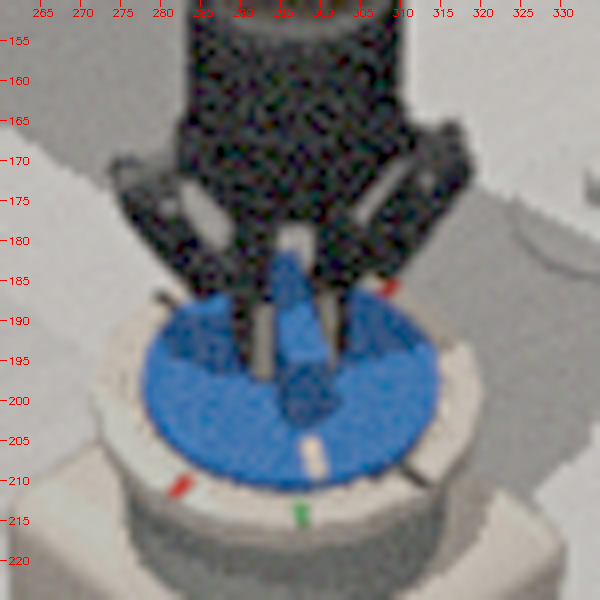

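The lid follows: its stripe at (299,207) is just short of the green mark at (297.5,214). About 6.5° remain.

arm_command:
  motion:
    - [0,[0,0.002,0],[0,0,0.54]]
    - [0,[0,0,0],[0,0,0.54]]
    - [0,[0,0,0],[0,0,0]]
    - [0,[0,0,0],[0,0,0]]

```text
time: 25.12
ee_pos: [0.5011, 0.1004, 0.1518]
tcp_rot: [180.0, 0.2, 150.5]
wrist_force: [0.3, -2.6, 7.0]
opening: 0.0151
```

```bash
python3 plan.py .5008 .1005 .152 150.5;cat > ang.py <<'E'
from h import *
import sys
s=viewer.camera("scene"); n=sys.argv[1]
cv2.imwrite(f"pics/{n}f.png",s)
crop(s,280,185,40,40,15,n,5)
E
python3 ang.py s10
```

```text
pos [0.5011 0.1004 0.1518] rot [1.7996e+02 1.7000e-01 1.5053e+02] F [ 0.3 -2.6  7. ] M [-0.62  0.17 -0.09]
shift units [ 0.005 -0.    -0.003] turn units [0.007 0.028 0.005]
```

View pics/s10.png

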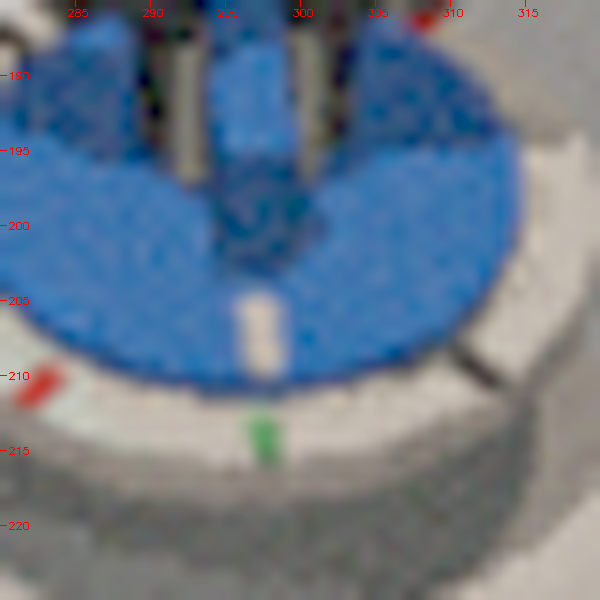

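```bash
python3 - <<'E'
from h import *
for c in ((.5013,.0997),(.5023,.0996)):
  for n,u,z in (("stripe",(297.4,207.3),.148),("green",(297.6,214.2),.14),("black",(311.8,209.2),.14)):
    d=ray("scene",*u,z)[:2]-c; print(n,np.hypot(*d).round(4),np.degrees(np.arctan2(d[1],d[0])).round(1))
  for yaw in(-29.4,):
    t=np.radians(yaw); print(proj("scene",[c[0]+.065*np.cos(t),c[1]+.065*np.sin(t),.14]),proj("scene",[c[0]+.05*np.cos(t),c[1]+.05*np.sin(t),.148]))
E
```

```text
stripe 0.0468 -27.6
green 0.0667 -28.8
black 0.0654 12.0
[297.32074292 213.77631343] [296.96774745 208.11026127]
stripe 0.0459 -28.0
green 0.0658 -29.2
black 0.0644 12.3
[297.4862409 213.9996543] [297.13248872 208.33010942]
```

The stripe is about 1° short of the green mark in the image, though the tool has turned 40°. I'll nudge it 0.7° and hold.

arm_command:
  motion:
    - [0,[0,0,0],[0,0,0.12]]
    - [0,[0,0,0],[0,0,0]]
    - [0,[0,0,0],[0,0,0]]
    - [0,[0,0,0],[0,0,0]]
    - [0,[0,0,0],[0,0,0]]
    - [0,[0,0,0],[0,0,0]]
    - [0,[0,0,0],[0,0,0]]
    - [0,[0,0,0],[0,0,0]]

```text
time: 26.18
ee_pos: [0.5011, 0.1003, 0.1518]
tcp_rot: [180.0, 0.2, 149.8]
wrist_force: [-0.0, -3.6, 6.2]
opening: 0.0152
```

```bash
python3 plan.py .5008 .1005 .152 150;python3 ang.py s11
```

```text
pos [0.5011 0.1003 0.1518] rot [1.7996e+02 1.7000e-01 1.4983e+02] F [-0.  -3.6  6.2] M [-0.66  0.25  0.17]
shift units [ 0.005  0.    -0.003] turn units [ 0.006  0.029 -0.028]
```

View pics/s11.png

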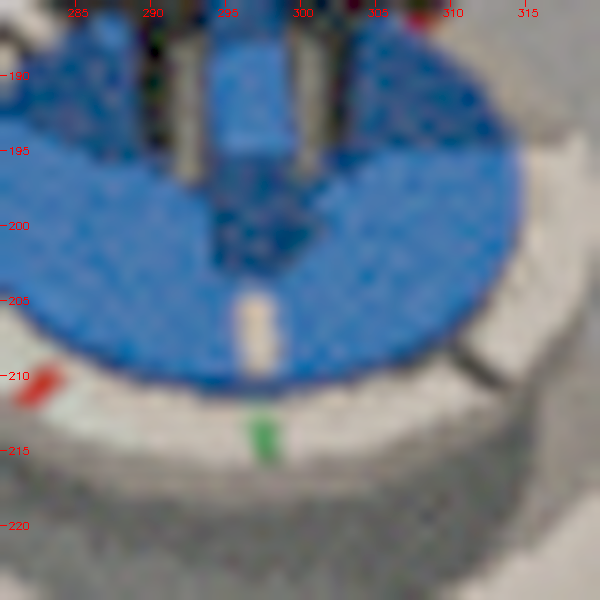

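View pics/s11f.png

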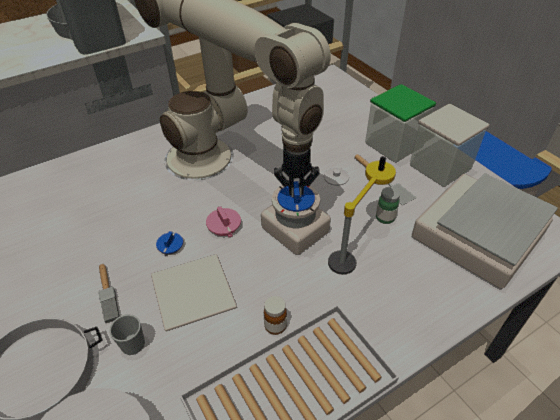

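The stripe at (297,207) now points at the green mark at (297.5,214). The lid is seated, the lamp is aside at (380,170), and everything else is where it was. I hand it in.

```bash
python3 -c "
from workcell import bot
print(bot.job_done()); o=bot.get_obs(); print(o['time'],o['ee_pos'],o['tcp_rot'],o['opening'],o['wrist_force'])"
```

```text
the job is handed in; nothing more can be done
None
the job is handed in; nothing more can be done
```

The job is handed in, at about 26 s on the robot's clock. The lamp is clear, and the lid is seated and still gripped at the green mark, short of the lock.

- **Lamp:** I swung it about 68° to the left by its knob. Its head is now over 0.2 m from the bowl's axis.
- **Lid:** I gripped the larger blue lid by its bar and turned it half a turn in the air. Joint 6 had come close to its limit and cut one carrying move short. I then lowered it through the slots with no jamming until it met the collar.
- **Seating:** The tool height (0.152 m) puts the lid's origin at about 0.120 m, which is fully seated, with roughly 6 N of measured contact force.
- **Twist:** I turned the lid clockwise and held it with the tool about 40.8° from the slot.

**Last checks:** The white stripe pointed at the green mark, well short of the red. In the picture, the other things on the table had not moved.

**Disagreements:**
- At a tool turn of 40°, the image put the stripe about 1° short of the green mark, so I nudged the lid 0.7° further. The lid angle is therefore certain to about 1°.
- An outline fit of the lid's position differed by a few millimetres from the hand readings. I went by the hand readings, and the smooth fit bore them out.

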